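Start the crank bolt in the clamp block's threaded boss

ROBOT

A 6-joint arm with a two-finger parallel gripper is mounted at the origin on the work surface. World frame = base frame: x ahead of the robot, y to its left, z up, the work surface at z = 0. Lengths are in m, angles in rad, forces in N, time in s.
With the tool pointing down it reaches from about 0.375 to 0.9 m from the base axis. Payload 3.1 kg.
Tool frame: the origin (TCP) lies at the very end of the fingers, on their centre line; the grasp point (between the pads) lies 19 mm behind it (grip_depth is the distance from the TCP to the grasp point, in m); z points along the fingers, y is the line along which they close (so a half turn about z gives the same grasp; the last joint's range is limited). The gripper opens to 85 mm and grips with 20 to 120 N. Pads are 22 mm wide; open, the fingers measure 114 mm over their backs; the gripper's body (76 mm by 85 mm) begins 54 mm behind the grasp point. The pads swing forward as they close: fully open they stand 13 mm farther back than shut.
Start: joints at [-1.367, 0.527, 1.433, -0, 1.181, -0.178], TCP at [0.233, -0.58, 0.231] pointing down, gripper open.
Joint ranges: [-3.08, 3.08], [-0.75, 2.2], [0.22, 2.44], [-1.43, 4.57], [0, 2.65], [-2.85, 2.85]. Speed limits (rad/s): [2.79, 2.79, 3.14, 3.14, 3.14, 3.14].

INTERFACE

Orientations are given as a unit quaternion [x, y, z, w].
In Python, from station import * gives the robot as it stands.
- The arm moves only by the tool apply_moves, never from a script. Its argument "plan" is a list of rows, each a list of 7 numbers: the shift along the tool's x, y, z in m, then the turn, a rotation vector about the tool's x, y, z in rad, then the gripper command: -1 is fully open, 1 is shut, values between are in proportion. In form: [[dx, dy, dz, wx, wy, wz, jaw], ...]. A call has 1 to 8 rows; each row shifts and turns the commanded pose from where the row before left it, along the tool's axes as they then stand; what a row does not reach is not made up. A row lasts 1/8 s, in which the tool goes at most 62.5 mm and 10.7 degrees, less where a joint would pass 70% of its speed; a pose out of reach is approached as far as the arm can. A call is refused whole if a number of a shift passes 0.0625 or a number of a turn 0.188, either way. A call with a gripper value outside its range is refused whole. The fingers move at their own pace and stop on an object; "force" is the grip in N (left out, the last holds). Time passes only in rows, so rows that do not move let the fingers close. It gives the time, the measured TCP pose, the force, the opening and the grip force at its end, in the units of the state.
- sense(): the state, without advancing time (a new reading comes with each control period).
- snapshot(name): name is "scene" or "top"; returns the picture (480x640x3 uint8, red, green, blue); there is no depth.
- calibration(name): a dict with "camera_matrix" (3x3 intrinsics, pixels), "R" (3x3) and "t" (3): a world point X has camera coordinates R X + t. Camera axes: x right, y down, z forward; pixel columns grow to the right and rows downward; lengths in m; the calibration is good to about 2 mm. A picture is of the moment at which its call begins. calibration takes no time and is no camera call.
- sign_off(): hands the job in; it is judged then, once.
The state is a dict: "t": time; "q": joint angles; "qd": joint speeds; "tau": joint torques, N m; "tcp_pos": TCP position; "tool_rot": TCP orientation; "force": force on the tool from outside, world axes, zero at the start; "ft_torque": the same for the moment, N m; "finger_gap": opening from 0.0 (shut) to 1.0 (fully open); "gripper_force": force on a finger pad.
Only numpy, scipy, OpenCV 4.12 (cv2) and the standard library are available. Lean on these libraries where they do the work, as an engineer would, in place of code of your own. Each camera call takes 0.05 s, during which the arm holds its last target. There are 200 camera calls.

TASK

Lift the loose dust cover off the blue clamp block and set it down gently, upright, on the cork mat. Then take the bolt by its red crank handle and turn it backward (anticlockwise from above) until you feel it drop off the end of the thread, let it down, and turn it forward (clockwise) one full turn. Finish while still gripping the handle, holding the bolt started in its thread; leave everything else on the bench where it lies.

Things in the scene. Friction and masses are not known exactly. Their poses are not given: they have to be found in the camera images.
- block: blue steel clamp block fixed to the bench, 130 x 130 mm, 25 mm high; origin at the centre of its underside, z up. In its middle stands the threaded boss, a steel cylinder 48 mm across whose top is 47 mm above the bench. It may be at the left or right of the bench, at any yaw
- boss_top (a point): point on the boss's vertical axis (the axis of the bolt), at the top of the boss, 47 mm above the bench
- cover: loose dust cover that stands over the bolt on the block's top: an upside-down round aluminium can, 106 mm across and 106 mm high, wall 3 mm (inside 100 mm across, 103 mm high, open below), with a black upright grip knob, a cylinder 22 mm across, on the middle of its top, from 106 to 134 mm above its rim. 0.3 kg. Origin at the centre of its open lower rim, z up
- mat: cork mat fixed on the bench, 150 x 150 mm, 4 mm thick; origin at the centre of its underside
- handle: red crank handle of the bolt: upright cylinder 18 mm across, 42 mm high, that spins freely on its pin but cannot slide along it; origin at its centre, z up, 36 mm from the bolt's axis. The crank arm (8 mm thick) is 2 mm below it; a washer 2 mm high lies on it. Its centre is 100 mm above the bench minus joint depth. Bolt, crank and handle together: 0.43 kg
- bolt (a joint): turn of the bolt about its vertical axis, rad, growing forward (clockwise from above, the tightening way; right-handed thread). 0 where the thread ends meet: turned backward, the bolt falls off the thread end within 0.2 rad past 0 if it is let down (again each turn farther back). Starts at 0.9 to 2.4, resting on the boss's first thread turn. Turning takes 1 to 2 N at the handle
- depth (a joint): how far the bolt with its handle has gone down, m: 0 at the top of the thread, growing downward, 0.008 (one lead) per turn forward. Starts at 0.001 to 0.003, rises to 0 at the thread end, drops there to 0.008, is 0.016 one turn forward from the drop. It rests on the thread by its weight alone (pressed, it reads up to 1 mm deeper); after the drop it has 1 mm of vertical play
- die: hexagonal dark steel die insert, 48 mm across flats, 22 mm high, bystander; origin at the centre of its underside
- shank: chromed punch shank standing on its 34 mm head, 62 mm high, 22 mm thick, bystander; origin at the centre of its underside
- bumper: black rubber bumper, 40 mm across, 26 mm high, bystander; origin at the centre of its underside
- collar: brass alignment collar, 40 mm across, bore 24 mm, 16 mm high, bystander, between block and mat; origin at the centre of its underside
- spanner: steel spanner lying flat, 180 mm long, bystander; origin under its middle
- tray: grey steel parts tray, 120 x 180 mm, 40 mm high, bystander; origin at the centre of its underside
Not all that is in view belongs to the job. Several things have the shape of the mat; the one meant has the colours described above. There is more than one size of the cover; the job needs the largest.

How it is judged:
On the way, in this order (a step that is already met when the one before it is completed fails the run):
1. the dust cover stands upright on the cork mat and is let go (horizontal distance between cover and mat below 0.05 m and height (world z) of cover below 0.009 m and angle between cover's own z axis and vertical below 0.12 rad and linear speed of cover below 0.02 m/s and contact force between the fingers and cover below 0.1 N), for 0.2 s.
2. the bolt has been turned back past the thread end and has dropped one lead (value of joint bolt below 0.15 rad and value of joint depth above 0.0062 m), for 0.1 s.
At the end, for the whole second after the job is handed in: The bolt has gone 0.7 to 1.4 turns forward down the thread from the drop (13.5 to 19.2 mm below the top of the thread), does not turn, and the fingers grip its handle (over 5 N); the cover stands upright on the mat, within 50 mm of its centre, let go and at rest (all of step 1 and value of joint depth between 0.0135 and 0.0192 m and velocity of joint bolt between -0.15 and 0.15 rad/s and contact force between the fingers and handle above 5 N); the arm keeps its last pose, push and grip.
It fails at once if a bystander (die insert, shank, bumper, collar, spanner or tray) is pushed more than 40 mm from its place (distance of any of die, shank, bumper, collar, spanner, tray from where it was at the start of the episode above 0.04 m).
It fails at once if the cover is dropped on the mat or bench (faster than 0.45 m/s just above it) (linear speed of cover above 0.45 m/s and height (world z) of cover below 0.02 m).
It also fails if it takes over 72 s, if anything falls off the work surface, if the arm or the gripper's body presses on something with over 40 N, if the wrist force passes 120 N, or if a joint passes its speed limit or range.

## Working session

There is one attempt and no reset: what is moved stays moved. The work goes in short steps, Python scripts to look and compute and a tool call to move; the robot and the scene stay as the last step left them, time stands still between calls to the robot, and variables do not carry over. Pictures are saved under pics/ and viewed, at most 10 in all, crops included, and the job is handed in when it is done.

Besides the shell and the picture viewer there is one more tool, called after "Request:" as name([rows], argument=value, ...), one row to a line, values as JSON. apply_moves: Moves the arm, as the interface text tells. Its arguments: {"type":"object","properties":{"plan":{"type":"array"},"force":{"type":"number"}},"required":["plan"]}

```bash
mkdir -p pics; python3 - <<'E'
from station import *
import cv2
for n in("scene","top"):
    cv2.imwrite(f"pics/{n}0.png",snapshot(n)[:,:,::-1]); c=calibration(n); print(n,c)
s=sense();print(s)
E
```

```text
scene {'camera_matrix': array([[581.58630095,   0.        , 323.87152081],
       [  0.        , 581.58630095, 232.71484   ],
       [  0.        ,   0.        ,   1.        ]]), 'R': array([[-0.34662523,  0.93797759,  0.00699897],
       [ 0.57830417,  0.21957244, -0.78571765],
       [-0.73852233, -0.26830202, -0.6185457 ]]), 't': array([ 0.15537252, -0.20671733,  1.57069903])}
top {'camera_matrix': array([[525.01546446,   0.        , 318.21184563],
       [  0.        , 525.01546446, 236.84355216],
       [  0.        ,   0.        ,   1.        ]]), 'R': array([[-0.00474979, -0.99997588, -0.0050684 ],
       [-0.98358273,  0.00558614, -0.18037129],
       [ 0.18039525,  0.00412846, -0.98358554]]), 't': array([0.02212824, 0.51829501, 1.32149868])}
{'t': 0.1, 'q': array([-1.36650178e+00,  5.28402404e-01,  1.43378144e+00, -1.50011524e-05,
        1.18140502e+00, -1.78519575e-01]), 'qd': array([-3.37648039e-04, -1.55978999e-03, -3.05452915e-03, -3.43573358e-05,
        1.41780562e-03, -8.75609398e-04]), 'tau': array([-2.93198946e-04, -4.43305063e+01, -1.78586429e+01, -3.23645281e-04,
        3.87332286e-03, -4.60085943e-06]), 'tcp_pos': array([ 0.23333583, -0.57910907,  0.23041122]), 'tool_rot': array([ 9.81736495e-01,  1.90243154e-01, -1.97983543e-05, -9.97931475e-04]), 'force': array([-0.12352482,  0.59854537,  0.07993321]), 'ft_torque': array([-0.00502594,  0.01580058, -0.02607979]), 'gripper_force': 0.0, 'finger_gap': 1.0008882155161007}
```

View pics/scene0.png

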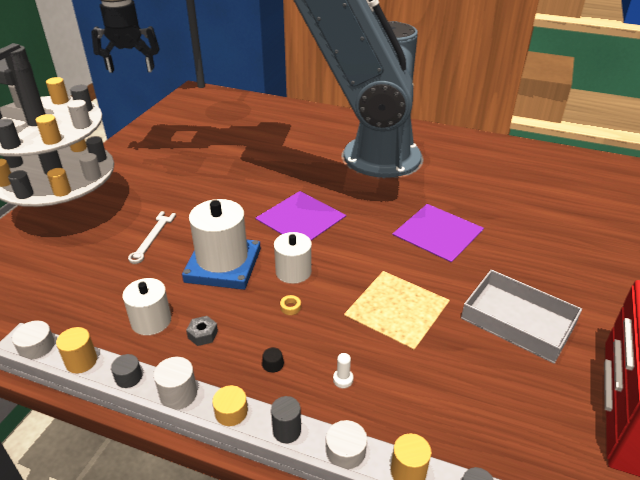

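View pics/top0.png

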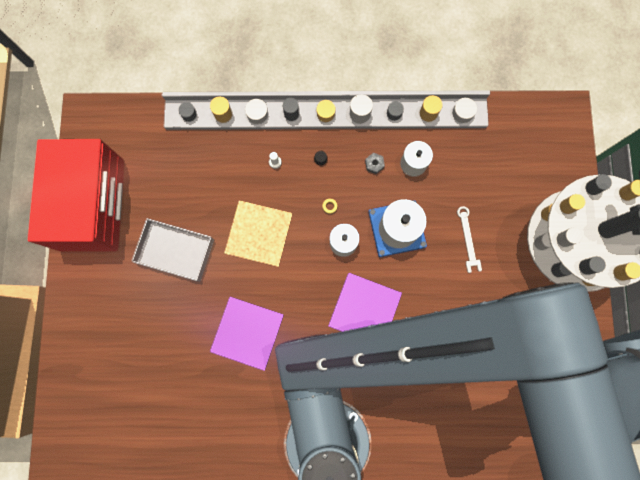

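In both pictures the biggest can stands on the blue block: scene (218,238), top (404,222). The smaller cans are at scene (293,258) and (148,307). Of the mat shapes, scene (398,308) / top (258,233) has the cork colour, and the two at scene (301,216) and (438,232) are purple. I'll confirm with one enlarged crop.

```bash
python3 - <<'E'
import cv2,numpy as np
a=cv2.imread("pics/top0.png"); b=cv2.imread("pics/scene0.png")
A=cv2.resize(a[190:270,215:435],None,fx=3.6,fy=3.6,interpolation=cv2.INTER_CUBIC)
B=cv2.resize(b[190:350,170:460],None,fx=1.85,fy=1.85,interpolation=cv2.INTER_CUBIC)
out=np.zeros((A.shape[0]+B.shape[0],800,3),np.uint8); out[:A.shape[0],:A.shape[1]]=A; out[A.shape[0]:,:B.shape[1]]=B
print(A.shape,B.shape); cv2.imwrite("pics/crop1.png",out)
E
```

```text
(288, 792, 3) (296, 536, 3)
```

View pics/crop1.png

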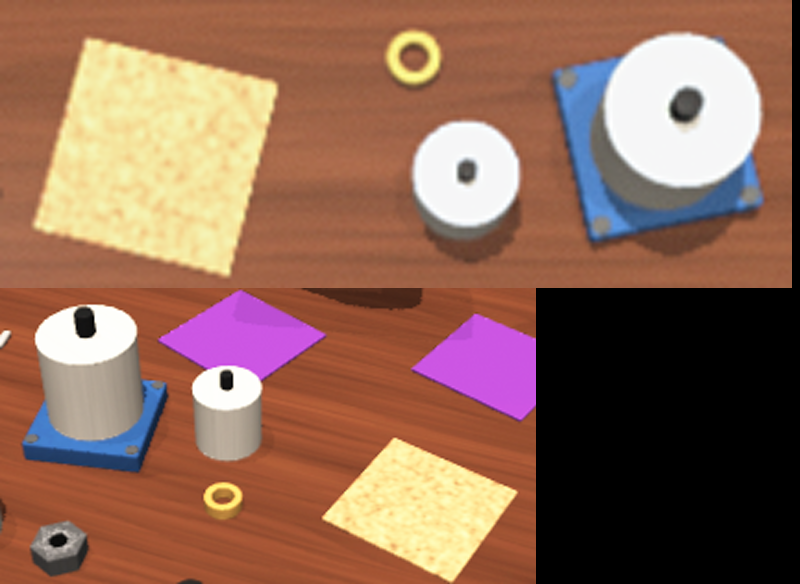

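The crop confirms it: the largest can stands on the blue block (lid centre at crop (682,110)), and the cork mat has corners (86,38), (277,83), (230,275), (35,228). Next I'll compute positions.

```bash
cat > h.py <<'E'
from station import *
import numpy as np
from scipy.spatial.transform import Rotation as Ro
def ray(n,u,v,z):
    c=calibration(n);R,t=c["R"],c["t"];d=R.T@np.linalg.solve(c["camera_matrix"],[u,v,1]);o=-R.T@t
    return o+d*(z-o[2])/d[2]
def proj(n,X):
    c=calibration(n);p=c["camera_matrix"]@(c["R"]@np.array(X)+c["t"]);return p[:2]/p[2]
def st():
    s=sense();R=Ro.from_quat(s["tool_rot"]);print("t",round(s["t"],2),"tcp",s["tcp_pos"].round(4),"yaw",np.degrees(np.arctan2(*R.as_matrix()[[1,0],0])).round(2),"z",R.as_matrix()[:,2].round(4),"F",s["force"].round(2),"gap",round(s["finger_gap"],4),"gf",round(s["gripper_force"],1),"q",s["q"].round(2));return s,R
def totool(dx):
    s,R=st();return R.inv().apply(dx)
E
python3 - <<'E'
from h import *
T=lambda x,y:((x+.5)/3.6-.5+215,(y+.5)/3.6-.5+190)
S=lambda x,y:((x+.5)/1.85-.5+170,(y-288+.5)/1.85-.5+190)
r=lambda n,p,z:ray(n,*p,z).round(4)
print("lid",r("top",T(682.5,110),.131),r("scene",S(86.5,334),.131))
for p in [(555,72),(595,241),(762,205)]: print("blk",r("top",T(*p),.025))
print("mat",[r("top",T(*p),.004) for p in [(86,38),(277,83),(230,275),(35,228)]])
print("matS",[r("scene",S(*p),.004) for p in [(395,437),(517,491),(451,581),(323,519)]])
print("small lid",r("top",T(466,174),.075), "collar",r("top",T(413,57),.016))
print("base",r("scene",(293,275),.0))
st()
E
```

```text
lid [ 0.5434 -0.1924  0.131 ] [ 0.5459 -0.1886  0.131 ]
blk [ 0.5957 -0.1161  0.025 ]
blk [ 0.4688 -0.1425  0.025 ]
blk [ 0.4947 -0.2655  0.025 ]
mat [array([0.6292, 0.2365, 0.004 ]), array([0.5934, 0.0916, 0.004 ]), array([0.4479, 0.1257, 0.004 ]), array([0.4838, 0.2711, 0.004 ])]
matS [array([0.4477, 0.1307, 0.004 ]), array([0.4844, 0.2746, 0.004 ]), array([0.6294, 0.2378, 0.004 ]), array([0.5952, 0.0957, 0.004 ])]
small lid [ 0.51   -0.0467  0.075 ] collar [ 0.61   -0.0109  0.016 ]
base [ 0.5229 -0.04    0.    ]
t 0.1 tcp [ 0.2333 -0.5791  0.2304] yaw 21.93 z [-4.e-04  2.e-03 -1.e+00] F [-0.12  0.6   0.08] gap 1.0009 gf 0.0 q [-1.37  0.53  1.43 -0.    1.18 -0.18]
```

Request:
apply_moves([
  [0,0,0,0,0,0.128,-1],
  [0,0,0,0,0,0.128,-1],
  [0,0,0,0,0,0.127,-1],
  [0.031,-0.039,0,0,0,0,-1],
  [0.031,-0.039,0,0,0,0,-1],
  [0.031,-0.039,0,0,0,0,-1],
  [0.031,-0.039,0,0,0,0,-1],
  [0.031,-0.039,0,0,0,0,-1],
])

```text
t: 1.1
tcp_pos: [0.3892, -0.3832, 0.231]
tool_rot: [1.0, -0.0, -0.0, -0.0]
force: [1.4, -1.1, -0.8]
finger_gap: 1.001
gripper_force: 0.0
```

Request:
apply_moves([
  [0.031,-0.039,0,0,0,0,-1],
  [0.031,-0.039,0,0,0,0,-1],
  [0.031,-0.039,0,0,0,0,-1],
  [0.031,-0.039,0,0,0,0,-1],
  [0.031,-0.039,0,0,0,0,-1],
  [0,0,0,0,0,0,-1],
  [0,0,0,0,0,0,-1],
])

```text
t: 1.98
tcp_pos: [0.5431, -0.1898, 0.2309]
tool_rot: [1.0, 0.0, -0.001, -0.0]
force: [0.3, 0.1, 0.4]
finger_gap: 0.998
gripper_force: 0.0
```

```bash
python3 - <<'E'
from h import *
import cv2
s,R=st(); print(totool(np.array([.5445,-.1905,.2])-s["tcp_pos"]).round(4), R.as_rotvec(), R.as_matrix().round(3))
a=snapshot("top")[:,:,::-1];b=snapshot("scene")[:,:,::-1]
A=cv2.resize(a[160:280,340:460],None,fx=4,fy=4);B=cv2.resize(b[130:290,160:300],None,fx=3,fy=3)
cv2.imwrite("pics/c2.png",np.hstack([cv2.resize(A,(400,480)) if 0 else A[:, :],B[:480,:320]]))
print(proj("top",s["tcp_pos"]),proj("scene",s["tcp_pos"]))
E
```

```text
t 1.98 tcp [ 0.5431 -0.1898  0.2309] yaw 0.03 z [-0.0012  0.     -1.    ] F [0.33 0.12 0.4 ] gap 0.9984 gf 0.0 q [-0.53  0.46  1.56 -0.    1.12  1.04]
t 1.98 tcp [ 0.5431 -0.1898  0.2309] yaw 0.03 z [-0.0012  0.     -1.    ] F [0.33 0.12 0.4 ] gap 0.9984 gf 0.0 q [-0.53  0.46  1.56 -0.    1.12  1.04]
[0.0015 0.0007 0.0309] [-3.14158995e+00 -8.23000302e-04  1.91055926e-03] [[ 1.     0.001 -0.001]
 [ 0.001 -1.     0.   ]
 [-0.001 -0.    -1.   ]]
[409.93132242 211.03843329] [210.93922055 170.24737578]
```

View pics/c2.png

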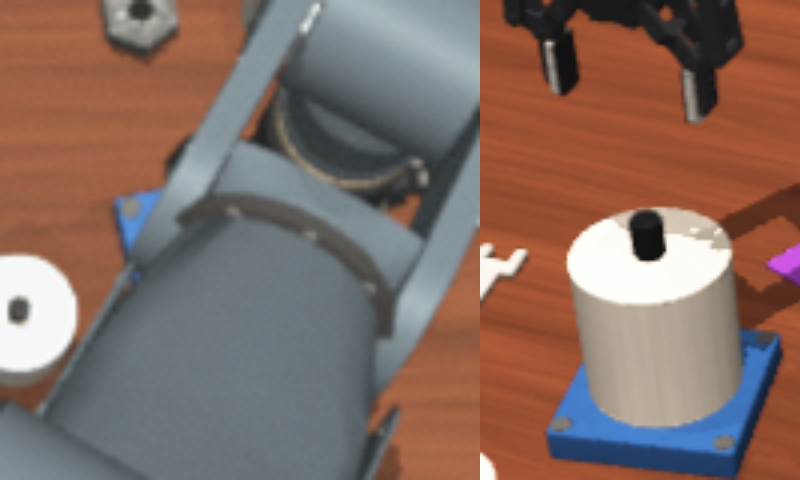

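The picture shows the open fingers straddling the knob, which is at scene (216,202). The block and can have not moved. Lowering onto the knob and closing.

Request:
apply_moves([
  [0.0015,0,0.02,0,0,0,-1],
  [0,0,0.025,0,0,0,-1],
  [0,0,0.025,0,0,0,-1],
  [0,0,0.015,0,0,0,-1],
  [0,0,0.009,0,0,0,-1],
  [0,0,0,0,0,0,-1],
])

```text
t: 2.82
tcp_pos: [0.5448, -0.1901, 0.1371]
tool_rot: [1.0, -0.0, -0.0, -0.0]
force: [-0.6, 0.8, -0.1]
finger_gap: 1.0
gripper_force: 0.0
```

Request:
apply_moves([
  [0,0,0,0,0,0,0.3],
  [0,0,0,0,0,0,1],
  [0,0,0,0,0,0,1],
  [0,0,0,0,0,0,1],
  [0,0,0,0,0,0,1],
  [0,0,0,0,0,0,1],
  [0,0,0,0,0,0,1],
], force=40)

```text
t: 3.7
tcp_pos: [0.5454, -0.1902, 0.1377]
tool_rot: [1.0, -0.0, 0.0, 0.0]
force: [0.0, -1.3, 3.8]
finger_gap: 0.242
gripper_force: 39.4
```

Request:
apply_moves([
  [0,0,-0.005,0,0,0,1],
  [0,0,-0.015,0,0,0,1],
  [0,0,-0.02,0,0,0,1],
  [0,0,-0.02,0,0,0,1],
  [0,0,-0.02,0,0,0,1],
  [0,0,-0.02,0,0,0,1],
  [0,0,-0.02,0,0,0,1],
  [0,0,-0.01,0,0,0,1],
])

```text
t: 4.7
tcp_pos: [0.5453, -0.1896, 0.2689]
tool_rot: [1.0, -0.0, 0.001, 0.0]
force: [0.3, 1.1, -2.6]
finger_gap: 0.241
gripper_force: 39.3
```

```bash
python3 - <<'E'
from h import *
import cv2
s,R=st()
b=snapshot("scene")[:,:,::-1]
cv2.imwrite("pics/c3.png",cv2.resize(b[130:290,150:350],None,fx=3.5,fy=3.5,interpolation=cv2.INTER_CUBIC))
E
```

```text
t 4.7 tcp [ 0.5453 -0.1896  0.2689] yaw -0.0 z [ 1.6e-03 -6.0e-04 -1.0e+00] F [ 0.3   1.07 -2.58] gap 0.2406 gf 39.3 q [-0.53  0.42  1.51  0.    1.21  1.04]
```

View pics/c3.png

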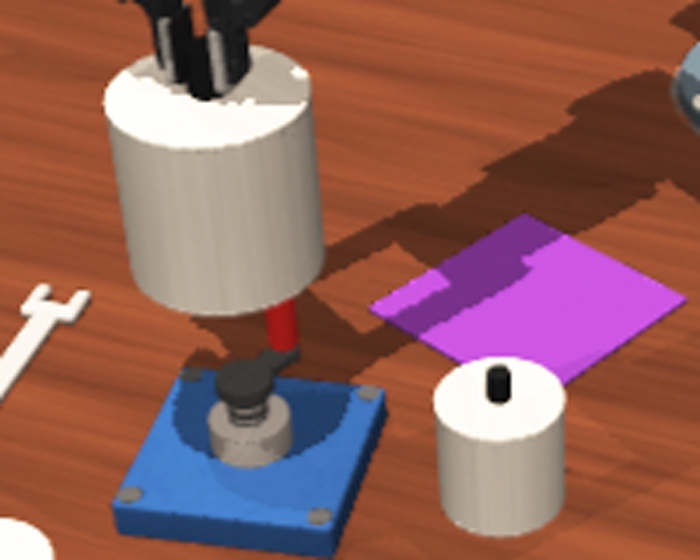

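The picture shows the can held level and clear of the bolt. The red handle is at crop (283,328), on the base side of the boss. Carrying the can to the mat.

Request:
apply_moves([
  [0,-0.015,0,0,0,0,1],
  [0,-0.03,0,0,0,0,1],
  [-0.001,-0.035,0,0,0,0,1],
  [-0.001,-0.035,0,0,0,0,1],
  [-0.001,-0.035,0,0,0,0,1],
  [-0.001,-0.035,0,0,0,0,1],
  [-0.001,-0.035,0,0,0,0,1],
  [-0.001,-0.035,0,0,0,0,1],
])

```text
t: 5.75
tcp_pos: [0.5376, 0.0674, 0.2661]
tool_rot: [1.0, 0.0, -0.002, -0.0]
force: [0.8, 0.8, -2.1]
finger_gap: 0.241
gripper_force: 39.4
```

Request:
apply_moves([
  [0,-0.035,0,0,0,0,1],
  [0,-0.035,0,0,0,0,1],
  [0,-0.03,0,0,0,0,1],
  [0,-0.017,0,0,0,0,1],
  [0,0,0.02,0,0,0,1],
  [0,0,0.03,0,0,0,1],
  [0,0,0.03,0,0,0,1],
  [0,0,0.02,0,0,0,1],
])

```text
t: 6.75
tcp_pos: [0.5377, 0.182, 0.1653]
tool_rot: [1.0, -0.0, -0.002, 0.0]
force: [-1.3, -0.1, -2.4]
finger_gap: 0.242
gripper_force: 39.4
```

Request:
apply_moves([
  [0,0,0.02,0,0,0,1],
  [0,0,0.012,0,0,0,1],
  [0,0,0.008,0,0,0,1],
  [0,0,0.004,0,0,0,1],
  [0,0,0,0,0,0,1],
  [0,0,0,0,0,0,1],
])

```text
t: 7.5
tcp_pos: [0.5395, 0.1823, 0.1239]
tool_rot: [1.0, -0.0, 0.001, -0.0]
force: [0.1, -0.5, -1.5]
finger_gap: 0.238
gripper_force: 39.4
```

Request:
apply_moves([
  [0,0,0.003,0,0,0,1],
  [0,0,0.002,0,0,0,1],
  [0,0,0.001,0,0,0,1],
  [0,0,0,0,0,0,1],
  [0,0,0.001,0,0,0,1],
  [0,0,0,0,0,0,1],
])

```text
t: 8.25
tcp_pos: [0.5393, 0.1821, 0.1167]
tool_rot: [1.0, -0.0, 0.0, 0.0]
force: [-0.3, -1.7, -0.2]
finger_gap: 0.24
gripper_force: 39.7
```

Request:
apply_moves([
  [0,0,0.001,0,0,0,1],
  [0,0,0,0,0,0,1],
  [0,0,0,0,0,0,1],
])

```text
t: 8.62
tcp_pos: [0.5394, 0.1819, 0.1165]
tool_rot: [1.0, -0.0, 0.0, 0.0]
force: [-1.2, -3.5, 6.8]
finger_gap: 0.239
gripper_force: 40.3
```

Request:
apply_moves([
  [0,0,0,0,0,0,0.4],
  [0,0,0,0,0,0,0.2],
  [0,0,0,0,0,0,-0.2],
  [0,0,0,0,0,0,-0.6],
  [0,0,0,0,0,0,-0.6],
  [0,0,-0.005,0,0,0,-0.6],
  [0,0,-0.03,0,0,0,-0.6],
  [0,0,-0.05,0,0,0,-0.6],
])

```text
t: 9.62
tcp_pos: [0.5378, 0.182, 0.1998]
tool_rot: [1.0, -0.0, -0.002, 0.0]
force: [1.1, 0.1, -0.3]
finger_gap: 0.8
gripper_force: 0.0
```

```bash
python3 - <<'E'
from h import *
import cv2
s,R=st()
b=snapshot("scene")[:,:,::-1]; a=snapshot("top")[:,:,::-1]
B=cv2.resize(b[190:350,170:460],(580,320),interpolation=cv2.INTER_CUBIC)
A=cv2.resize(a[190:260,360:460],None,fx=4,fy=4,interpolation=cv2.INTER_CUBIC)
o=np.zeros((600,580,3),np.uint8);o[:320]=B;o[320:600,:400]=A
cv2.imwrite("pics/c4.png",o)
E
```

```text
t 9.62 tcp [0.5378 0.182  0.1998] yaw -0.02 z [-4.6e-03 -6.0e-04 -1.0e+00] F [ 1.06  0.1  -0.27] gap 0.8002 gf 0.0 q [ 0.13  0.49  1.61 -0.    1.05  1.7 ]
```

View pics/c4.png

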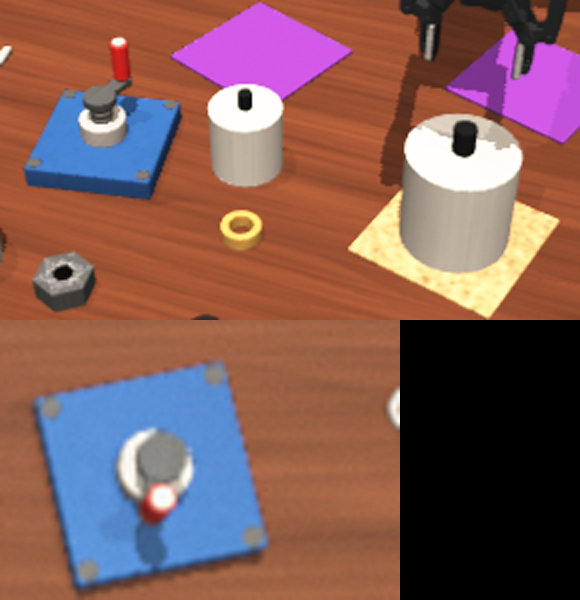

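The picture shows the can upright on the cork mat and the bolt uncovered. The handle top is at scene (230,211) and top (400,234).

```bash
python3 - <<'E'
from h import *
T=lambda x,y:((x+.5)/4-.5+360,(y-320+.5)/4-.5+190)
S=lambda x,y:((x+.5)/2-.5+170,(y+.5)/2-.5+190)
r=lambda n,p,z:ray(n,*p,z).round(4)
h1=r("top",T(161,497),.119);h2=r("scene",S(120,42),.119);print(h1,h2)
b=[r("top",T(*p),.025) for p in [(38,400),(225,363),(265,548),(80,588)]];print(np.mean(b,0))
bs=[r("scene",S(*p),.025) for p in [(27,171),(69,92),(181,103),(152,182)]];print(np.mean(bs,0))
print(r("top",T(155,466),.047), r("scene",S(103,117),.047))
for a in (-170,-150,-190): print(a,[0.545+.036*np.cos(np.radians(a)),-.1905+.036*np.sin(np.radians(a))])
E
```

```text
[ 0.5115 -0.1825  0.119 ] [ 0.5109 -0.1792  0.119 ]
[ 0.54485 -0.1915   0.025  ]
[ 0.5491 -0.1833  0.025 ]
[ 0.5457 -0.1903  0.047 ] [ 0.5472 -0.1872  0.047 ]
-170 [np.float64(0.5095469208915605), np.float64(-0.1967513343960095)]
-150 [np.float64(0.5138230854637602), np.float64(-0.2085)]
-190 [np.float64(0.5095469208915605), np.float64(-0.1842486656039905)]
```

Request:
apply_moves([
  [-0.002,0.02,0,0,0,0,-0.6],
  [-0.002,0.035,0,0,0,0,-0.6],
  [-0.003,0.04,0,0,0,0,-0.6],
  [-0.003,0.04,0,0,0,0,-0.6],
  [-0.003,0.04,0,0,0,0,-0.6],
  [-0.003,0.04,0,0,0,0,-0.6],
  [-0.003,0.04,0,0,0,0,-0.6],
  [-0.003,0.04,0,0,0,0,-0.6],
])

```text
t: 10.72
tcp_pos: [0.5149, -0.1146, 0.1987]
tool_rot: [1.0, -0.0, -0.002, -0.001]
force: [0.7, 0.1, -0.1]
finger_gap: 0.796
gripper_force: 0.0
```

Request:
apply_moves([
  [-0.003,0.04,0,0,0,0,-0.6],
  [-0.003,0.028,0,0,0,0,-0.6],
  [0,0,0.02,0,0,0,-0.6],
  [0,0,0.02,0,0,0,-0.6],
  [0,0,0.02,0,0,0,-0.6],
  [0,0,0,0,0,0,-0.6],
  [0,0,0,0,0,0,-0.6],
])

```text
t: 11.6
tcp_pos: [0.5104, -0.1811, 0.1401]
tool_rot: [1.0, -0.0, -0.001, -0.0]
force: [1.3, -0.7, -0.2]
finger_gap: 0.801
gripper_force: 0.0
```

```bash
python3 - <<'E'
from h import *
import cv2
s,R=st()
b=snapshot("scene")[:,:,::-1]
cv2.imwrite("pics/c5.png",cv2.resize(b[160:290,170:280],None,fx=4.5,fy=4.5,interpolation=cv2.INTER_CUBIC))
print((proj("scene",s["tcp_pos"])-[170,160])*4.5,proj("scene",[.511,-.181,.119])*4.5-np.array([170,160])*4.5)
E
```

```text
t 11.6 tcp [ 0.5104 -0.1811  0.1401] yaw -0.04 z [-1.1e-03  5.0e-04 -1.0e+00] F [ 1.31 -0.72 -0.16] gap 0.8005 gf 0.0 q [-0.55  0.55  1.73 -0.    0.87  1.02]
[261.06906827 188.27088719] [265.23228158 227.64755455]
```

View pics/c5.png

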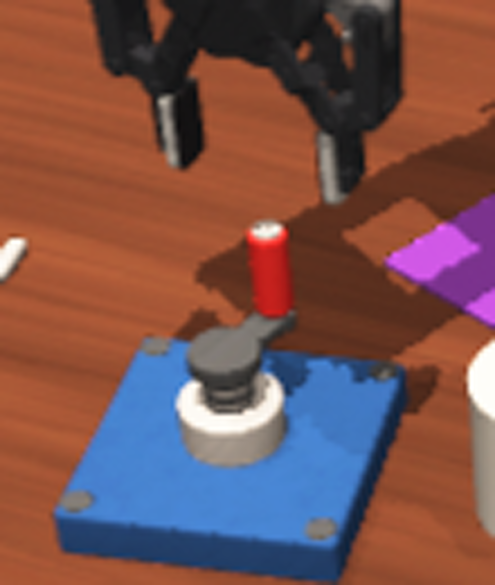

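The handle (crop (267,229)) lies centred between the fingers. Lowering and gripping.

Request:
apply_moves([
  [0,0,0.02,0,0,0,-0.6],
  [0,0,0.02,0,0,0,-0.6],
  [0,0,0.013,0,0,0,-0.6],
  [0,0,0,0,0,0,0.2],
  [0,0,0,0,0,0,1],
  [0,0,0,0,0,0,1],
  [0,0,0,0,0,0,1],
  [0,0,0,0,0,0,1],
], force=40)

```text
t: 12.65
tcp_pos: [0.5116, -0.1812, 0.088]
tool_rot: [1.0, -0.0, 0.001, 0.0]
force: [-0.6, -0.3, 3.6]
finger_gap: 0.195
gripper_force: 39.2
```

```bash
python3 - <<'E'
from h import *
st()
E
```

```text
t 12.65 tcp [ 0.5116 -0.1812  0.088 ] yaw -0.01 z [ 0.0016 -0.001  -1.    ] F [-0.56 -0.34  3.56] gap 0.195 gf 39.2 q [-0.55  0.63  1.76 -0.    0.75  1.02]
```

```bash
cat >> h.py <<'E'
def arc(th0,th1,n,c=(.5452,-.190),r=.036,dz=0):
    th=np.linspace(th0,th1,n+1);p=np.c_[c[0]+r*np.cos(th),c[1]+r*np.sin(th)];d=np.diff(p,axis=0)
    print([[round(a,4),round(-b,4),round(dz/n,5),0,0,0,1] for a,b in d])
def ang(c=(.5452,-.190)):
    s,R=st();v=s["tcp_pos"]+R.as_matrix()[:,2]*-.019-np.array([*c,0]);print("theta",np.arctan2(v[1],v[0])%(2*np.pi),"r",np.hypot(v[0],v[1]))
E
python3 -c "
from h import *
ang(); arc(2.88,3.68,8,dz=-.001)"
```

```text
t 12.65 tcp [ 0.5116 -0.1812  0.088 ] yaw -0.01 z [ 0.0016 -0.001  -1.    ] F [-0.56 -0.34  3.56] gap 0.195 gf 39.2 q [-0.55  0.63  1.76 -0.    0.75  1.02]
theta 2.884081332332362 r 0.03474688830005063
[[np.float64(-0.0008), np.float64(0.0035), -0.00013, 0, 0, 0, 1], [np.float64(-0.0004), np.float64(0.0036), -0.00013, 0, 0, 0, 1], [np.float64(-0.0), np.float64(0.0036), -0.00013, 0, 0, 0, 1], [np.float64(0.0003), np.float64(0.0036), -0.00013, 0, 0, 0, 1], [np.float64(0.0007), np.float64(0.0035), -0.00013, 0, 0, 0, 1], [np.float64(0.001), np.float64(0.0034), -0.00013, 0, 0, 0, 1], [np.float64(0.0014), np.float64(0.0033), -0.00013, 0, 0, 0, 1], [np.float64(0.0017), np.float64(0.0032), -0.00013, 0, 0, 0, 1]]
```

Request:
apply_moves([
  [-0.0008,0.0035,-0.0001,0,0,0,1],
  [-0.0004,0.0036,-0.0001,0,0,0,1],
  [0,0.0036,-0.0001,0,0,0,1],
  [0.0003,0.0036,-0.0001,0,0,0,1],
  [0.0007,0.0035,-0.0001,0,0,0,1],
  [0.001,0.0034,-0.0001,0,0,0,1],
  [0.0014,0.0033,-0.0001,0,0,0,1],
  [0.0017,0.0032,-0.0001,0,0,0,1],
])

```text
t: 13.65
tcp_pos: [0.5151, -0.2073, 0.0884]
tool_rot: [1.0, -0.001, 0.0, -0.001]
force: [2.9, 6.7, 7.9]
finger_gap: 0.201
gripper_force: 39.7
```

```bash
python3 -c "
from h import *
ang(); arc(3.68,4.48,8,dz=-.001)"
```

```text
t 13.65 tcp [ 0.5151 -0.2073  0.0884] yaw -0.07 z [ 0.      0.0024 -1.    ] F [2.91 6.72 7.88] gap 0.201 gf 39.7 q [-0.59  0.64  1.73  0.    0.77  0.98]
theta 3.6651145539274204 r 0.034774976383470914
[[np.float64(0.002), np.float64(0.003), -0.00013, 0, 0, 0, 1], [np.float64(0.0023), np.float64(0.0028), -0.00013, 0, 0, 0, 1], [np.float64(0.0026), np.float64(0.0025), -0.00013, 0, 0, 0, 1], [np.float64(0.0028), np.float64(0.0023), -0.00013, 0, 0, 0, 1], [np.float64(0.003), np.float64(0.002), -0.00013, 0, 0, 0, 1], [np.float64(0.0032), np.float64(0.0017), -0.00013, 0, 0, 0, 1], [np.float64(0.0033), np.float64(0.0013), -0.00013, 0, 0, 0, 1], [np.float64(0.0035), np.float64(0.001), -0.00013, 0, 0, 0, 1]]
```

Request:
apply_moves([
  [0.0022,0.0028,-0.0003,0,0,0,1],
  [0.0023,0.0026,-0.0002,0,0,0,1],
  [0.0026,0.0024,-0.0002,0,0,0,1],
  [0.0028,0.0022,-0.0002,0,0,0,1],
  [0.003,0.0019,-0.0002,0,0,0,1],
  [0.0031,0.0016,-0.0002,0,0,0,1],
])

```text
t: 14.4
tcp_pos: [0.5286, -0.2208, 0.0892]
tool_rot: [1.0, 0.0, -0.003, -0.001]
force: [-3.0, 3.2, 5.4]
finger_gap: 0.2
gripper_force: 39.5
```

```bash
python3 -c "
from h import *
ang(); arc(4.28,4.88,6,dz=-.001)"
```

```text
t 14.4 tcp [ 0.5286 -0.2208  0.0892] yaw 0.02 z [-0.0054  0.0029 -1.    ] F [-3.    3.22  5.42] gap 0.1995 gf 39.5 q [-0.59  0.66  1.68 -0.    0.81  0.98]
theta 4.221315482892706 r 0.034993485922956015
[[np.float64(0.0033), np.float64(0.0013), -0.00017, 0, 0, 0, 1], [np.float64(0.0035), np.float64(0.001), -0.00017, 0, 0, 0, 1], [np.float64(0.0035), np.float64(0.0007), -0.00017, 0, 0, 0, 1], [np.float64(0.0036), np.float64(0.0003), -0.00017, 0, 0, 0, 1], [np.float64(0.0036), np.float64(-0.0001), -0.00017, 0, 0, 0, 1], [np.float64(0.0036), np.float64(-0.0004), -0.00017, 0, 0, 0, 1]]
```

Request:
apply_moves([
  [0.0033,0.0013,-0.0002,0,0,0,1],
  [0.0034,0.001,-0.0001,0,0,0,1],
  [0.0035,0.0007,-0.0001,0,0,0,1],
  [0,0,0,0,0,0,1],
])

```text
t: 14.9
tcp_pos: [0.5408, -0.2251, 0.0897]
tool_rot: [1.0, -0.0, -0.0, -0.0]
force: [-1.4, 0.7, 5.8]
finger_gap: 0.197
gripper_force: 39.6
```

```bash
python3 -c "
from h import *
ang()"
```

```text
t 14.9 tcp [ 0.5408 -0.2251  0.0897] yaw -0.01 z [-9.e-04  2.e-04 -1.e+00] F [-1.4   0.72  5.76] gap 0.1966 gf 39.6 q [-0.58  0.67  1.65 -0.    0.83  0.99]
theta 4.58698921541406 r 0.03541955217871335
```

Request:
apply_moves([
  [0.0036,0.0003,-0.0001,0,0,0,1],
  [0.0036,-0.0001,-0.0001,0,0,0,1],
  [0.0036,-0.0004,-0.0001,0,0,0,1],
  [0,0,0,0,0,0,1],
])

```text
t: 15.4
tcp_pos: [0.5527, -0.2251, 0.0899]
tool_rot: [1.0, -0.0, 0.001, 0.0]
force: [1.0, 1.4, 2.3]
finger_gap: 0.195
gripper_force: 39.7
```

```bash
python3 -c "
from h import *
ang(); arc(4.88,5.48,6)"
```

```text
t 15.4 tcp [ 0.5527 -0.2251  0.0899] yaw -0.04 z [ 1.7e-03 -4.0e-04 -1.0e+00] F [1.03 1.37 2.33] gap 0.1953 gf 39.7 q [-0.57  0.68  1.62  0.    0.84  1.  ]
theta 4.922462900359007 r 0.03589284089921221
[[np.float64(0.0035), np.float64(-0.0008), 0.0, 0, 0, 0, 1], [np.float64(0.0034), np.float64(-0.0011), 0.0, 0, 0, 0, 1], [np.float64(0.0033), np.float64(-0.0015), 0.0, 0, 0, 0, 1], [np.float64(0.0031), np.float64(-0.0018), 0.0, 0, 0, 0, 1], [np.float64(0.0029), np.float64(-0.0021), 0.0, 0, 0, 0, 1], [np.float64(0.0027), np.float64(-0.0024), 0.0, 0, 0, 0, 1]]
```

Request:
apply_moves([
  [0,0,0.001,0,0,0,1],
  [0,0,0,0,0,0,1],
])

```text
t: 15.65
tcp_pos: [0.5532, -0.2251, 0.0899]
tool_rot: [1.0, -0.0, 0.001, 0.0]
force: [0.9, 1.4, 6.8]
finger_gap: 0.193
gripper_force: 40.2
```

Still on the thread (the force rises). Continuing.

Request:
apply_moves([
  [0.0035,-0.0008,-0.0001,0,0,0,1],
  [0.0034,-0.0011,-0.0001,0,0,0,1],
  [0.0033,-0.0015,-0.0001,0,0,0,1],
  [0,0,0,0,0,0,1],
])

```text
t: 16.15
tcp_pos: [0.5626, -0.2217, 0.0888]
tool_rot: [1.0, -0.0, 0.0, 0.0]
force: [0.8, -1.7, -3.9]
finger_gap: 0.196
gripper_force: 39.1
```

The force changed sign and z sank, so the bolt has come off the thread end and now hangs from the gripper. Letting it down.

Request:
apply_moves([
  [0,0,0.0015,0,0,0,1],
  [0,0,0.0015,0,0,0,1],
  [0,0,0.0015,0,0,0,1],
  [0,0,0.0015,0,0,0,1],
  [0,0,0,0,0,0,1],
])

```text
t: 16.77
tcp_pos: [0.5626, -0.2217, 0.0836]
tool_rot: [1.0, -0.0, 0.001, 0.0]
force: [3.4, -2.5, -3.5]
finger_gap: 0.201
gripper_force: 39.2
```

```bash
python3 -c "
from h import *
ang()"
```

```text
t 16.77 tcp [ 0.5626 -0.2217  0.0836] yaw -0.01 z [ 1.e-03 -6.e-04 -1.e+00] F [ 3.35 -2.46 -3.53] gap 0.2005 gf 39.2 q [-0.56  0.7   1.6   0.    0.84  1.01]
theta 5.214341016307934 r 0.036125239565509476
```

Request:
apply_moves([
  [0,0,0.001,0,0,0,1],
  [0,0,0.0005,0,0,0,1],
  [0,0,0,0,0,0,1],
])

```text
t: 17.15
tcp_pos: [0.5627, -0.2217, 0.0829]
tool_rot: [1.0, -0.0, 0.001, 0.0]
force: [0.6, -2.4, 5.1]
finger_gap: 0.2
gripper_force: 39.9
```

Request:
apply_moves([
  [0,0,0.0005,0,0,0,1],
  [0,0,0,0,0,0,1],
])

```text
t: 17.4
tcp_pos: [0.5627, -0.2218, 0.0827]
tool_rot: [1.0, -0.0, 0.001, 0.001]
force: [0.7, -1.8, 7.8]
finger_gap: 0.197
gripper_force: 40.4
```

Landed on the next thread turn, about 7 mm lower. Now one forward turn clockwise, in 7 arcs.

```bash
python3 -c "
from h import *
ang()
for k in range(7): arc(5.18-k*.8976,5.18-(k+1)*.8976,8,c=(.5463,-.1895))" | sed 's/np.float64(\([^)]*\))/\1/g'
```

```text
t 17.4 tcp [ 0.5627 -0.2218  0.0827] yaw -0.01 z [ 0.0016 -0.001  -1.    ] F [ 0.71 -1.84  7.85] gap 0.1968 gf 40.4 q [-0.56  0.7   1.6  -0.    0.84  1.01]
theta 5.215628444243274 r 0.036266245810311445
[[-0.0037, 0.0016, 0.0, 0, 0, 0, 1], [-0.0039, 0.0012, 0.0, 0, 0, 0, 1], [-0.004, 0.0008, 0.0, 0, 0, 0, 1], [-0.004, 0.0003, 0.0, 0, 0, 0, 1], [-0.004, -0.0002, 0.0, 0, 0, 0, 1], [-0.004, -0.0006, 0.0, 0, 0, 0, 1], [-0.0039, -0.001, 0.0, 0, 0, 0, 1], [-0.0038, -0.0015, 0.0, 0, 0, 0, 1]]
[[-0.0036, -0.0019, 0.0, 0, 0, 0, 1], [-0.0033, -0.0023, 0.0, 0, 0, 0, 1], [-0.0031, -0.0026, 0.0, 0, 0, 0, 1], [-0.0027, -0.003, 0.0, 0, 0, 0, 1], [-0.0024, -0.0032, 0.0, 0, 0, 0, 1], [-0.002, -0.0035, 0.0, 0, 0, 0, 1], [-0.0016, -0.0037, 0.0, 0, 0, 0, 1], [-0.0012, -0.0039, 0.0, 0, 0, 0, 1]]
[[-0.0008, -0.004, 0.0, 0, 0, 0, 1], [-0.0003, -0.004, 0.0, 0, 0, 0, 1], [0.0002, -0.004, 0.0, 0, 0, 0, 1], [0.0006, -0.004, 0.0, 0, 0, 0, 1], [0.001, -0.0039, 0.0, 0, 0, 0, 1], [0.0015, -0.0038, 0.0, 0, 0, 0, 1], [0.0019, -0.0036, 0.0, 0, 0, 0, 1], [0.0023, -0.0033, 0.0, 0, 0, 0, 1]]
[[0.0026, -0.0031, 0.0, 0, 0
[... 397 characters left out ...]
.0036, 0.0019, 0.0, 0, 0, 0, 1], [0.0033, 0.0023, 0.0, 0, 0, 0, 1], [0.0031, 0.0026, 0.0, 0, 0, 0, 1], [0.0027, 0.003, 0.0, 0, 0, 0, 1]]
[[0.0024, 0.0032, 0.0, 0, 0, 0, 1], [0.002, 0.0035, 0.0, 0, 0, 0, 1], [0.0016, 0.0037, 0.0, 0, 0, 0, 1], [0.0012, 0.0039, 0.0, 0, 0, 0, 1], [0.0008, 0.004, 0.0, 0, 0, 0, 1], [0.0003, 0.004, 0.0, 0, 0, 0, 1], [-0.0002, 0.004, 0.0, 0, 0, 0, 1], [-0.0006, 0.004, 0.0, 0, 0, 0, 1]]
[[-0.001, 0.0039, 0.0, 0, 0, 0, 1], [-0.0015, 0.0038, 0.0, 0, 0, 0, 1], [-0.0019, 0.0036, 0.0, 0, 0, 0, 1], [-0.0023, 0.0033, 0.0, 0, 0, 0, 1], [-0.0026, 0.0031, 0.0, 0, 0, 0, 1], [-0.003, 0.0027, 0.0, 0, 0, 0, 1], [-0.0032, 0.0024, 0.0, 0, 0, 0, 1], [-0.0035, 0.002, 0.0, 0, 0, 0, 1]]
```

Request:
apply_moves([
  [-0.0037,0.0016,0,0,0,0,1],
  [-0.0039,0.0012,0,0,0,0,1],
  [-0.004,0.0008,0.0001,0,0,0,1],
  [-0.004,0.0003,0.0001,0,0,0,1],
  [-0.004,-0.0002,0.0001,0,0,0,1],
  [-0.004,-0.0006,0.0002,0,0,0,1],
  [-0.0039,-0.001,0.0001,0,0,0,1],
  [-0.0038,-0.0015,0.0002,0,0,0,1],
])

```text
t: 18.4
tcp_pos: [0.5314, -0.2223, 0.081]
tool_rot: [1.0, -0.0, 0.001, 0.0]
force: [3.9, -1.3, 8.8]
finger_gap: 0.197
gripper_force: 40.3
```

Request:
apply_moves([
  [-0.0036,-0.0019,0.0001,0,0,0,1],
  [-0.0033,-0.0023,0.0001,0,0,0,1],
  [-0.0031,-0.0026,0.0001,0,0,0,1],
  [-0.0027,-0.003,0.0001,0,0,0,1],
  [-0.0024,-0.0032,0.0001,0,0,0,1],
  [-0.002,-0.0035,0.0001,0,0,0,1],
  [-0.0016,-0.0037,0.0001,0,0,0,1],
  [-0.0012,-0.0039,0.0001,0,0,0,1],
])

```text
t: 19.4
tcp_pos: [0.5115, -0.1983, 0.0801]
tool_rot: [1.0, -0.0, 0.001, 0.001]
force: [5.9, -0.0, 1.0]
finger_gap: 0.197
gripper_force: 39.7
```

Request:
apply_moves([
  [-0.0008,-0.004,0.0001,0,0,0,1],
  [-0.0003,-0.004,0.0001,0,0,0,1],
  [0.0002,-0.004,0.0002,0,0,0,1],
  [0.0006,-0.004,0.0001,0,0,0,1],
  [0.001,-0.0039,0.0002,0,0,0,1],
  [0.0015,-0.0038,0.0001,0,0,0,1],
  [0.0019,-0.0036,0.0002,0,0,0,1],
  [0.0023,-0.0033,0.0001,0,0,0,1],
])

```text
t: 20.4
tcp_pos: [0.5173, -0.1684, 0.0792]
tool_rot: [1.0, 0.0, 0.0, 0.001]
force: [1.7, -5.5, 7.4]
finger_gap: 0.194
gripper_force: 40.4
```

Request:
apply_moves([
  [0.0026,-0.0031,0.0001,0,0,0,1],
  [0.003,-0.0027,0.0001,0,0,0,1],
  [0.0032,-0.0024,0.0002,0,0,0,1],
  [0.0035,-0.002,0.0001,0,0,0,1],
  [0.0037,-0.0016,0.0002,0,0,0,1],
  [0.0039,-0.0012,0.0001,0,0,0,1],
  [0.004,-0.0008,0.0002,0,0,0,1],
  [0.004,-0.0003,0.0001,0,0,0,1],
])

```text
t: 21.4
tcp_pos: [0.5422, -0.1536, 0.0778]
tool_rot: [1.0, 0.001, -0.003, 0.0]
force: [-3.8, -5.5, 12.3]
finger_gap: 0.197
gripper_force: 40.9
```

Request:
apply_moves([
  [0.004,0.0002,0.0001,0,0,0,1],
  [0.004,0.0006,0.0001,0,0,0,1],
  [0.0039,0.001,0.0002,0,0,0,1],
  [0.0038,0.0015,0.0001,0,0,0,1],
  [0.0036,0.0019,0.0002,0,0,0,1],
  [0.0033,0.0023,0.0001,0,0,0,1],
  [0.0031,0.0026,0.0002,0,0,0,1],
  [0.0027,0.003,0.0001,0,0,0,1],
])

```text
t: 22.4
tcp_pos: [0.5698, -0.1621, 0.0764]
tool_rot: [1.0, -0.0, -0.004, -0.004]
force: [-0.6, 7.0, 11.3]
finger_gap: 0.198
gripper_force: 40.9
```

```bash
python3 -c "
from h import *
ang((.5463,-.1895))"
```

```text
t 22.4 tcp [ 0.5698 -0.1621  0.0764] yaw -0.04 z [-0.0085  0.0073 -0.9999] F [-0.62  7.03 11.28] gap 0.1983 gf 40.9 q [-0.47  0.7   1.63  0.    0.83  1.1 ]
theta 0.8549665219667222 r 0.03606650678741427
```

Request:
apply_moves([
  [0.0024,0.0032,0,0,0,0,1],
  [0.002,0.0035,0.0001,0,0,0,1],
  [0.0016,0.0037,0.0001,0,0,0,1],
  [0.0012,0.0039,0.0001,0,0,0,1],
  [0.0008,0.004,0.0001,0,0,0,1],
  [0.0003,0.004,0.0001,0,0,0,1],
  [-0.0002,0.004,0.0001,0,0,0,1],
  [-0.0006,0.004,0.0001,0,0,0,1],
])

```text
t: 23.4
tcp_pos: [0.5822, -0.1948, 0.0757]
tool_rot: [1.0, -0.0, 0.001, -0.001]
force: [6.5, 2.7, 6.2]
finger_gap: 0.198
gripper_force: 40.3
```

Request:
apply_moves([
  [-0.001,0.0039,0.0001,0,0,0,1],
  [-0.0015,0.0038,0.0001,0,0,0,1],
  [-0.0019,0.0036,0.0001,0,0,0,1],
  [-0.0023,0.0033,0.0001,0,0,0,1],
  [-0.0026,0.0031,0.0001,0,0,0,1],
  [-0.003,0.0027,0.0001,0,0,0,1],
  [-0.0032,0.0024,0.0001,0,0,0,1],
  [-0.0035,0.002,0.0001,0,0,0,1],
])

```text
t: 24.4
tcp_pos: [0.5627, -0.2216, 0.0749]
tool_rot: [1.0, -0.0, 0.001, 0.0]
force: [5.2, -1.6, 3.1]
finger_gap: 0.196
gripper_force: 40.2
```

Request:
apply_moves([
  [0,0,0,0,0,0,1],
  [0,0,0,0,0,0,1],
  [0,0,0,0,0,0,1],
  [0,0,0,0,0,0,1],
])

```text
t: 24.9
tcp_pos: [0.5613, -0.2222, 0.0748]
tool_rot: [1.0, 0.0, -0.001, 0.001]
force: [1.1, -4.2, 4.2]
finger_gap: 0.196
gripper_force: 40.2
```

```bash
python3 - <<'E'
from h import *
import cv2
ang((.5463,-.1895))
b=snapshot("scene")[:,:,::-1]
cv2.imwrite("pics/c6.png",cv2.resize(b[130:370,120:470],None,fx=2.2,fy=2.2,interpolation=cv2.INTER_CUBIC))
E
```

```text
t 24.9 tcp [ 0.5613 -0.2222  0.0748] yaw 0.03 z [-0.0017 -0.0013 -1.    ] F [ 1.08 -4.23  4.25] gap 0.196 gf 40.2 q [-0.56  0.71  1.61 -0.    0.83  1.01]
theta 5.1438447628080075 r 0.036025243210327594
```

View pics/c6.png

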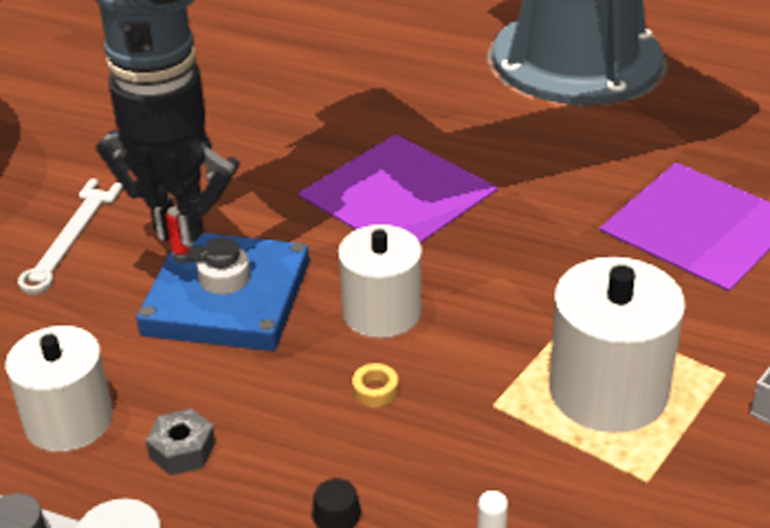

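The picture shows the fingers gripping the red handle with the bolt deep in the boss. The can is upright on the cork mat and nothing else has moved. The bolt has gone one full turn forward and 8 mm down, and it is at rest, so I'm handing in.

```bash
python3 -c "
from station import *
print(sign_off())"
```

```text
the job is handed in; nothing more can be done
None
```

I handed the job in at about 25 s: the cover stands upright on the cork mat, the bolt dropped off the thread end and was turned one full turn forward (about 8 mm down), and the fingers still grip the handle at 40 N; no verdict was shown.

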